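# Slide a blank label plate out over the end of the display ledge

### The job

The white label plate lies flat on the dark wooden display ledge and is too wide to pick up there. Without lifting it, push it back until its rear edge sits straight against the ledge's back rail, and only then slide it along the rail until about 3 cm of it sticks out past the nearer end of the ledge, still lying flat and against the rail, so that a person can take it by its edge. Leave the brass plate and the things standing around as they are.

Things in the scene. Friction and masses are not known exactly. Their poses are not given: they have to be found in the camera images.
- ledge: Fixed dark wooden display ledge. Origin: on the table under its middle; x points to the back rail (away from the robot), y along the ledge to its left end, z up. Flat top 40 mm above the table, ends at y = -185 and +185 mm, from x = -70 mm (open front edge) to +65 mm (front face of the back rail: full length, 12 mm thick, rising 16 mm above the top). Both ends open.
- white_plate: White blank label plate, 90 x 90 x 6 mm, about 0.12 kg, loose, flat on the left or right half of the ledge, slightly askew, its centre 70 to 77 mm in front of the rail. Origin: centre of its underside; x roughly to the rail, z up. At least 50 mm of bare ledge lies between it and the brass plate. Against the rail its origin is at ledge x = +20 mm; with 30 mm overhang at ledge y = +170 or -170 mm.
- brass_plate: Brass-coloured blank label plate of the same size, lying on the other half of the ledge, to be left alone. Origin: centre of its underside.
- balm_jar: Small jar with black lid, 59 mm across, 41 mm high, on the table to the right of the ledge. Origin: centre of its underside.
- soap_carton: Small tan carton, 45 x 63 x 26 mm high, on the table to the right. Origin: centre of its underside.
- tape_ring: Roll of tan tape lying flat, 96 mm across, 25 mm high, on the table behind the ledge. Origin: centre of its underside.
- candle_glass: Candle in a glass with black lid, 65 mm across, 73 mm high, on the table to the right of the ledge. Origin: centre of its underside.

How it is judged:
By the outcome, as a careful person would: the job done as asked, in the order asked, and still so for the second after the job is handed in, with the robot touching nothing.
It also fails if it takes over 48 s, if anything falls off the work surface, if the arm or the gripper's body presses on something with over 40 N, if the wrist force passes 120 N, or if a joint passes its speed limit or range.

### The arm

A 7-joint arm with a two-finger parallel gripper is mounted at the origin on a cart in front of the work surface, level with it; the furniture and walls round the work are solid. World frame = base frame: x ahead of the robot, y to its left, z up, the work surface at z = 0. Lengths are in m, angles in rad, forces in N, time in s.
With the tool pointing down it reaches from about 0.425 to 0.875 m from the base axis. Payload 8.4 kg.
Tool frame: the origin (TCP) lies at the very end of the fingers, on their centre line; the grasp point (between the pads) lies arm.grip_point_offset behind it (arm.grip_point_offset is the distance from the TCP to the grasp point, in m); z points along the fingers, y is the direction in which the jaws open and shut (so a half turn about z gives the same grasp; the last joint's range is limited). The gripper opens to 85 mm and grips with 20 to 120 N. Pads are 22 mm wide; open, the fingers measure 114 mm over their backs; the gripper's body (76 mm by 85 mm) begins 54 mm behind the grasp point. The pads swing forward as they close: fully open they stand 13 mm farther back than shut.
Start: joints at [1.086, 0.333, 0.04, 1.465, -0.013, 1.343, -0.059], TCP at [0.245, -0.602, 0.2] pointing down, gripper open.
Joint ranges: [-2.58, 2.58], [-0.38, 2.09], [-1.3, 1.39], [0.25, 2.4], [-1.5, 4.64], [0.08, 2.09], [-2.65, 2.65]. Speed limits (rad/s): [2.22, 2.22, 2.79, 2.79, 3.14, 3.14, 3.14].

### API

Orientations are given as a rotation vector (axis times angle).
In Python, from station import get_state, optics, arm gives the robot as it stands.
- The arm moves only by the tool jog_arm, never from a script. Its arguments are lists of equal length, an entry for each row: "angular": the turn, a rotation vector about the tool's x, y, z in rad, a list of three; "translation": the shift along the tool's x, y, z in cm, a list of three; "gripper": the finger opening in cm, from 0 to 8.54. In form: {"angular": [[ax, ay, az], ...], "translation": [[dx, dy, dz], ...], "gripper": [gripper, ...]}. A call has 1 to 10 rows; each row is the pose to reach, as a shift and turn from the pose commanded when the call began, along the tool's axes at that moment; what a row does not reach only later rows make up. A row lasts 1/8 s, in which the tool goes at most 62.5 mm and 10.7 degrees, less where a joint would pass 70% of its speed; a pose out of reach is approached as far as the arm can. A call with a gripper value outside its range is refused whole. The fingers move at their own pace and stop on an object; the grip force is fixed at half the most. Time passes only in rows, so rows that repeat a pose let the fingers close. It gives the time, the measured TCP pose, the force and the opening at its end, in the units of the state.
- get_state(): the state, without advancing time (a new reading comes with each control period).
- optics.get_image(name): name is "scene" or "top" or "wrist"; returns a dict with "img" (420x560x3 uint8, red, green, blue), "depth" (420x560 float32, m along the optical axis (not along the pixel's ray), 0 where there is no reading), "fx", "fy", "cx", "cy" (pixels), "rvec" (rotation vector, rad) and "tvec" (3), from world to camera coordinates, as OpenCV has them. Camera axes: x right, y down, z forward; pixel columns grow to the right and rows downward; lengths in m; the calibration is good to about 2 mm. A picture is of the moment at which its call begins.
- arm.hand_in(): hands the job in, once; it reports no verdict.
The state is a dict: "time": time; "joint_positions": joint angles; "joint_vel": joint speeds; "joint_torque": joint torques, N m; "tool_pos": TCP position; "orientation": TCP orientation; "wrist_force": force on the tool from outside, world axes, zero at the start; "ft_torque": the same for the moment, N m; "finger_gap": finger opening in m.
Only numpy, scipy, OpenCV 4.12 (cv2) and the standard library are available. Lean on these libraries where they do the work, as an engineer would, in place of code of your own. Each camera call takes 0.05 s, during which the arm holds its last target.

## Working session

There is one attempt and no reset: what is moved stays moved. The work goes in short steps, Python scripts to look and compute and a tool call to move; the robot and the scene stay as the last step left them, time stands still between calls to the robot, and variables do not carry over. Pictures are saved under pics/ and viewed, and the job is handed in when it is done.

Besides the shell and the picture viewer there is one more tool, called after ">>>" as name(argument=value, ...) on one line, values as JSON. jog_arm: Moves the arm, as the interface text tells. Its arguments: {"type":"object","properties":{"angular":{"type":"array","items":{"type":"array","items":{"type":"number"}}},"translation":{"type":"array","items":{"type":"array","items":{"type":"number"}}},"gripper":{"type":"array","items":{"type":"number"}}},"required":["angular","translation","gripper"]}

```bash
ls; mkdir -p pics; cat > h.py <<'E'
import numpy as np, cv2
from station import get_state, optics, arm
def grab(n,tag):
    d=optics.get_image(n); cv2.imwrite(f'pics/{tag}.png',d['img'][:,:,::-1]); np.savez(f'pics/{tag}.npz',**d); return d
def ray(d,px,z):
    px=np.atleast_2d(np.float64(px)); R,_=cv2.Rodrigues(np.float64(d['rvec'])); t=np.float64(d['tvec']).reshape(3)
    c=-R.T@t; v=np.c_[(px[:,0]-d['cx'])/d['fx'],(px[:,1]-d['cy'])/d['fy'],np.ones(len(px))]@R
    return c+v*((z-c[2])/v[:,2])[:,None]
E
python3 - <<'E'
from h import *
s=get_state(); print(s); print(arm.grip_point_offset)
for n in('scene','top'): grab(n,n+'0')
E
```

```text
pics
{'time': 0.0, 'joint_positions': array([ 1.08576778,  0.33389488,  0.03984916,  1.46625067, -0.0133621 ,
        1.34332718, -0.0584944 ]), 'joint_vel': array([-0.00152695,  0.00209637, -0.00052935, -0.00152809, -0.00025492,
        0.00093679,  0.00186506]), 'joint_torque': array([ 2.39946330e-04, -6.58574796e+01,  1.36519879e+00, -4.05579579e+01,
        1.68132578e-02,  1.25389954e-02, -1.97023786e-05]), 'tool_pos': array([ 0.24439315, -0.60175898,  0.19904143]), 'orientation': array([-3.08178486e+00, -6.02039762e-01,  6.96699708e-04]), 'wrist_force': array([ 0.17827589, -0.27208887, -0.35305153]), 'ft_torque': array([0.03844803, 0.01568025, 0.01018833]), 'finger_gap': 0.08529440127301317}
0.0187
```

View pics/scene0.png

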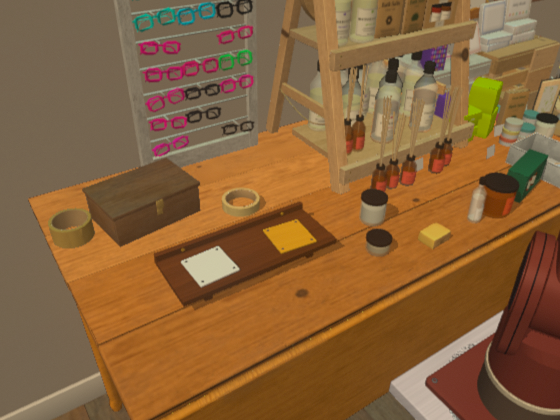

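View pics/top0.png

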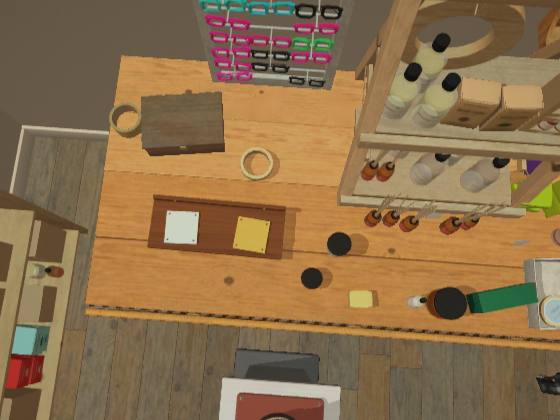

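Top view: the white plate is on the left half at about (181,227), the brass plate at (252,235), and the rail runs along the upper edge from about (153,198) to (285,208). The nearer end for the white plate is the left one.

```bash
cat >> h.py <<'E'
def plate(d,kind='white',z=0.046,roi=None):
    hsv=cv2.cvtColor(d['img'],cv2.COLOR_RGB2HSV)
    m=cv2.inRange(hsv,(30,0,140),(110,70,255)) if kind=='white' else cv2.inRange(hsv,(18,140,120),(32,255,255))
    if roi: 
        k=np.zeros_like(m); x0,y0,x1,y1=roi; k[y0:y1,x0:x1]=255; m&=k
    m=cv2.morphologyEx(m,cv2.MORPH_CLOSE,np.ones((5,5)))
    cs,_=cv2.findContours(m,cv2.RETR_EXTERNAL,cv2.CHAIN_APPROX_NONE)
    c=max(cs,key=cv2.contourArea)[:,0,:]
    w=ray(d,c,z)[:,:2]; r=cv2.minAreaRect((w*1000).astype(np.float32))
    return r,cv2.boxPoints(r).round(1),cv2.boundingRect(c)
E
python3 - <<'E'
from h import *
for n,roi in(('top',(140,190,300,270)),('scene',(150,200,340,305))):
    d=dict(np.load(f'pics/{n}0.npz'))
    for k in('white','brass'):
        print(n,k,*plate(d,k,roi=roi))
    # ledge by darkness
    hsv=cv2.cvtColor(d['img'],cv2.COLOR_RGB2HSV)
    print('cam',ray(d,[280,210],0.04), hsv[227,165] if n=='top' else hsv[270,170], hsv[218,215] if n=='top' else hsv[250,250])
d=dict(np.load('pics/top0.npz'))
im=cv2.resize(d['img'][180:270,135:300],None,fx=4.8,fy=4.8,interpolation=cv2.INTER_CUBIC); cv2.imwrite('pics/topc.png',im[:,:,::-1])
d=dict(np.load('pics/scene0.npz'))
im=cv2.resize(d['img'][195:305,145:345],None,fx=4,fy=4,interpolation=cv2.INTER_CUBIC); cv2.imwrite('pics/scc.png',im[:,:,::-1])
E
```

```text
top white ((543.1466064453125, 305.14398193359375), (88.88037109375, 87.21585845947266), 1.336338996887207) [[497.7 347.7]
 [499.7 260.5]
 [588.6 262.6]
 [586.6 349.8]] (164, 211, 35, 33)
top brass ((536.7437744140625, 110.94084167480469), (89.49795532226562, 91.18091583251953), 84.43434143066406) [[487.   70.8]
 [577.8  62. ]
 [586.5 151.1]
 [495.7 159.9]] (233, 216, 37, 38)
cam [[0.61181113 0.03642076 0.04      ]] [ 21  55 182] [ 12 169 128]Traceback (most recent call last):
  File "<stdin>", line 5, in <module>
  File "h.py", line 16, in plate
    c=max(cs,key=cv2.contourArea)[:,0,:]
      ~~~^^^^^^^^^^^^^^^^^^^^^^^^
ValueError: max() iterable argument is empty
```

```bash
python3 - <<'E'
from h import *
# depth-based ledge points
for n in('top','scene'):
    d=dict(np.load(f'pics/{n}0.npz')); R,_=cv2.Rodrigues(d['rvec']); t=d['tvec'].reshape(3)
    v,u=np.mgrid[0:420,0:560]; Z=d['depth']; P=np.stack([(u-d['cx'])/d['fx']*Z,(v-d['cy'])/d['fy']*Z,Z],-1)
    W=(P-t)@R
    x0,y0,x1,y1=(140,190,300,270) if n=='top' else (150,200,340,305)
    m=np.zeros(Z.shape,bool); m[y0:y1,x0:x1]=1; m&=Z>0
    h=W[...,2]
    for lo,hi in((0.03,0.052),(0.052,0.062)):
        k=(m&(h>lo)&(h<hi)); k=cv2.morphologyEx(k.astype(np.uint8),cv2.MORPH_OPEN,np.ones((2,2)))
        nn,l,s,_=cv2.connectedComponentsWithStats(k); 
        i=1+np.argmax(s[1:,4]); q=W[l==i]; r=cv2.minAreaRect((q[:,:2]*1000).astype(np.float32))
        print(n,lo,len(q),np.median(q[:,2]),r,cv2.boxPoints(r).round(0).tolist())
E
```

```text
top 0.03 6497 0.041646796722104994 ((488.182373046875, 210.37332153320312), (376.64923095703125, 294.3863830566406), 84.85722351074219) [[325.0, 36.0], [618.0, 10.0], [652.0, 385.0], [358.0, 411.0]]
top 0.052 335 0.055353261187617325 ((532.7662963867188, 166.58819580078125), (455.557861328125, 157.59994506835938), 49.7254524230957) [[325.0, 44.0], [446.0, -58.0], [740.0, 289.0], [620.0, 391.0]]
scene 0.03 8203 0.041597239943130436 ((319.09930419921875, 413.4520568847656), (372.7791442871094, 1075.10888671875), 48.08135223388672) [[-205.0, 634.0], [595.0, -84.0], [844.0, 193.0], [44.0, 911.0]]
scene 0.052 727 0.054889123008737044 ((318.2116394042969, 428.13519287109375), (299.319580078125, 1084.6558837890625), 53.12100601196289) [[-205.0, 634.0], [662.0, -17.0], [842.0, 222.0], [-26.0, 873.0]]
```

```bash
sed -i "s/(30,0,140),(110,70,255)/(0,0,150),(110,75,255)/" h.py
python3 - <<'E'
from h import *
d=dict(np.load('pics/top0.npz'))
im=cv2.resize(d['img'][180:270,135:300],None,fx=4.8,fy=4.8,interpolation=cv2.INTER_CUBIC); cv2.imwrite('pics/topc.png',im[:,:,::-1])
s=dict(np.load('pics/scene0.npz'))
im=cv2.resize(s['img'][195:305,145:345],None,fx=4,fy=4,interpolation=cv2.INTER_CUBIC); cv2.imwrite('pics/scc.png',im[:,:,::-1])
for n,dd,roi in(('top',d,(140,190,300,270)),('scene',s,(150,200,340,305))):
    for k in('white','brass'): print(n,k,*plate(dd,k,roi=roi))
for n,d in(('top',d),('scene',s)):
    R,_=cv2.Rodrigues(d['rvec']); t=d['tvec'].reshape(3)
    v,u=np.mgrid[0:420,0:560]; Z=d['depth']; P=np.stack([(u-d['cx'])/d['fx']*Z,(v-d['cy'])/d['fy']*Z,Z],-1)
    W=(P-t)@R; h=W[...,2]
    m=(Z>0)&(abs(W[...,0]-.52)<.15)&(abs(W[...,1]-.2)<.25)
    for lo,hi in((0.035,0.043),(0.0525,0.0585)):
        q=W[m&(h>lo)&(h<hi)][:,:2]*1000
        if lo>.05:
            q=q[q[:,0]>560]
            a=cv2.fitLine(q.astype(np.float32),cv2.DIST_HUBER,0,.1,.01).ravel()
            nrm=np.array([-a[1],a[0]]); e=(q-a[2:])@nrm; tt=(q-a[2:])@a[:2]
            print(n,'rail',len(q),a,np.degrees(np.arctan2(a[1],a[0])),np.percentile(e,[2,10,50,90,98]),np.percentile(tt,[0,1,5,95,99,100]))
        else:
            th=np.radians(5.14); ex=np.array([np.cos(th),-np.sin(th)]);ey=np.array([np.sin(th),np.cos(th)])
            print(n,len(q),np.percentile(q@ex,[0,1,2,5,95,98,99,100]).round(),np.percentile(q@ey,[0,1,2,5,95,98,99,100]).round())
E
```

```text
top white ((542.8919067382812, 304.91119384765625), (91.27738952636719, 88.93757629394531), 1.6797534227371216) [[496.  348. ]
 [498.6 259.1]
 [589.8 261.8]
 [587.2 350.7]] (164, 210, 35, 34)
top brass ((536.7437744140625, 110.94084167480469), (89.49795532226562, 91.18091583251953), 84.43434143066406) [[487.   70.8]
 [577.8  62. ]
 [586.5 151.1]
 [495.7 159.9]] (233, 216, 37, 38)
scene white ((541.9068603515625, 305.2529296875), (92.09400939941406, 90.74652862548828), 1.5218185186386108) [[494.7 349.4]
 [497.1 258.7]
 [589.1 261.1]
 [586.7 351.8]] (181, 246, 58, 41)
scene brass ((534.81982421875, 111.28053283691406), (92.2760238647461, 94.17061614990234), 84.21435546875) [[483.3  70.1]
 [577.   60.6]
 [586.3 152.4]
 [492.6 161.9]] (263, 219, 54, 35)
top 3899 [410. 434. 449. 457. 592. 597. 600. 608.] [-12.  -3.  70.  80. 428. 435. 438. 445.]
top rail 428 [1.8331053e-02 9.9983197e-01 6.1947955e+02 2.0447108e+02] 88.949646 [-6.52336164 -5.58178765 -0.01892375  5.28879794  6.61857522] [-181.39371863 -177.78466765 -162.21635553  170.35773567  182.8878895
  186.3917476 ]
scene 4937 [403. 422. 441. 449. 588. 594. 598. 605.] [-14.  -4.   5.  82. 432. 438. 441. 447.]
scene rail 675 [1.8878367e-02 9.9982178e-01 6.1481274e+02 2.2294363e+02] 88.91828 [-8.30070771 -6.02655556 -0.01716946  4.34594056  6.19028364] [-198.9233452  -193.28210613 -174.68422069  153.36816545  166.90787619
  169.77024017]
```

View pics/topc.png

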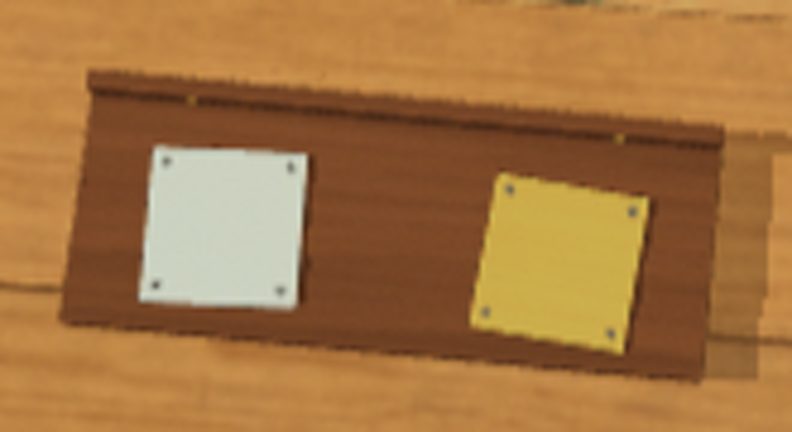

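View pics/scc.png

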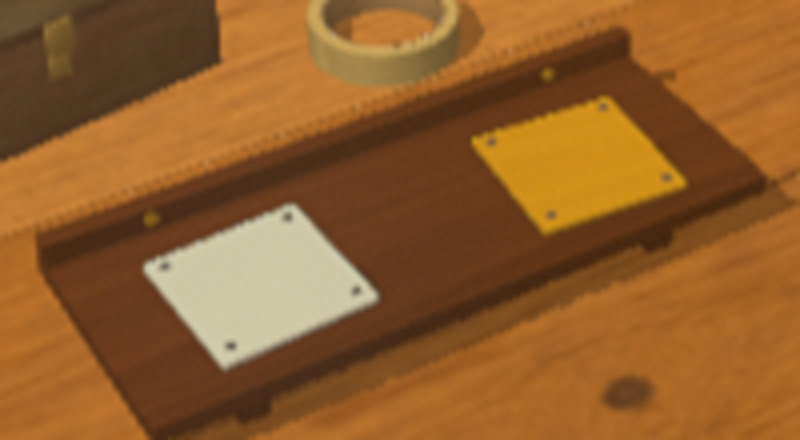

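The white plate is at about (0.542, 0.305), turned about +1.6°. The ledge's yaw is about -1°, and the brass plate is at (0.536, 0.111). I'll fit the ledge's edges more precisely.

```bash
cat > led.py <<'E'
from h import *
def edges(d,pred,npts=40,verbose=True):
    """refine ledge pose: sample profiles across known edges, find strongest gradient; pred=(X,Y,yaw)"""
    pass
def proj(d,P):
    p,_=cv2.projectPoints(np.float64(P),d['rvec'],d['tvec'],np.array([[d['fx'],0,d['cx']],[0,d['fy'],d['cy']],[0,0,1.]]),None); return p[:,0]
E
python3 - <<'E'
from led import *
L=dict(top=np.load('pics/top0.npz'),scene=np.load('pics/scene0.npz'))
px=dict(top={'FL':(147.9,246.7),'FR':(280.8,259.2),'RLb':(153.75,195),'RRb':(285.6,206.5)},
 scene={'FL':(183.75,303.5),'FR':(336.3,240.75)})
for n in px:
    d=dict(L[n])
    for k,p in px[n].items(): print(n,k,ray(d,p,0.04 if k[0]=='F' else .056).round(4))
    im=d['img'].copy(); im=cv2.resize(im,None,fx=4,fy=4,interpolation=cv2.INTER_CUBIC)
    for X,Y,yaw,col in((.548,.207,-1.07,(0,255,0)),):
        c,s=np.cos(np.radians(yaw)),np.sin(np.radians(yaw))
        def W(pts): return [[X+c*a-s*b,Y+s*a+c*b,z] for a,b,z in pts]
        for pts in([(-.07,-.185,.04),(-.07,.185,.04),(.065,.185,.04),(.065,-.185,.04)],[(.065,-.185,.056),(.065,.185,.056),(.077,.185,.056),(.077,-.185,.056)]):
            q=proj(d,W(pts)); cv2.polylines(im,[np.int32(np.round((q+.5)*4-.5))],True,col,1)
    x0,y0,x1,y1=(140,185,300,270) if n=='top' else (150,195,345,310)
    cv2.imwrite(f'pics/ov_{n}.png',im[y0*4:y1*4,x0*4:x1*4,::-1])
E
```

```text
top FL [[0.482 0.391 0.04 ]]
top FR [[0.4747 0.0246 0.04  ]]
top RLb [[0.6247 0.3888 0.056 ]]
top RRb [[0.6194 0.0218 0.056 ]]
scene FL [[0.4761 0.3936 0.04  ]]
scene FR [[0.4676 0.0294 0.04  ]]
```

View pics/ov_top.png

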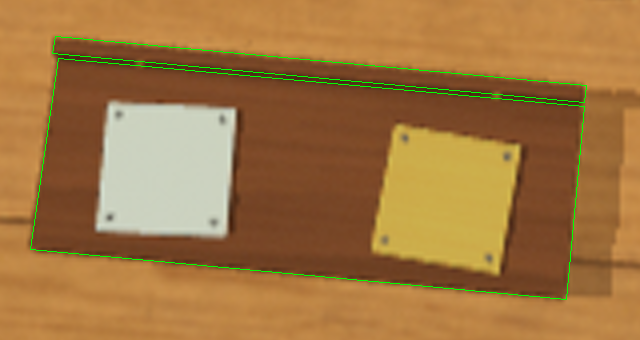

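View pics/ov_scene.png

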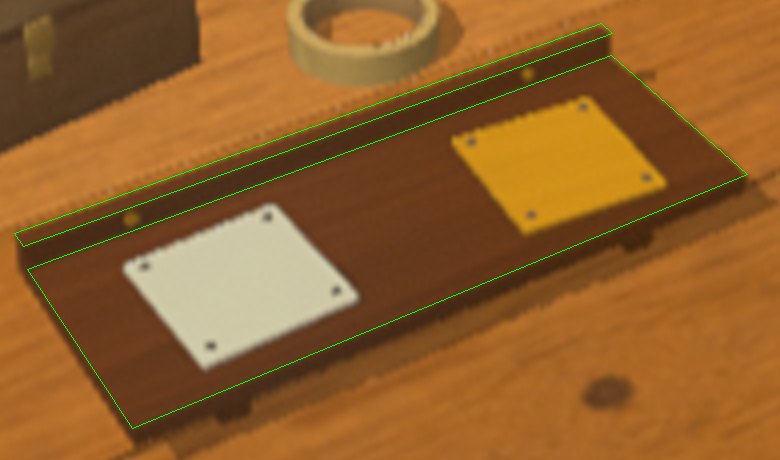

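The overlay fits the top view well. In the scene view it is about 2 mm off, which is within the calibration. I take the ledge at (0.547, 0.208) with yaw -1.07°. Next I'll plan the approach.

```bash
cat > mv.py <<'E'
from h import *
from scipy.spatial.transform import Rotation as Ro
def plan(targets):  # list of (x,y,z,yaw_deg of tool x); relative to measured pose
    s=get_state(); R0=Ro.from_rotvec(s['orientation']); p0=np.array(s['tool_pos'])
    for x,y,z,yaw in targets:
        T=Ro.from_euler('z',yaw,degrees=True)*Ro.from_euler('x',180,degrees=True)
        print('ang',(R0.inv()*T).as_rotvec().round(4).tolist(),'tr',(R0.inv().apply(np.array([x,y,z])-p0)*100).round(2).tolist())
    print('now',p0.round(4),(R0.as_matrix()[:,0]).round(4),s['time'],s['joint_positions'].round(2),s['wrist_force'].round(2),s['finger_gap'])
E
python3 -c "
from mv import *
plan([(.44,-.2,.2,10),(.46,0,.2,-1.07),(.475,.305,.2,-1.07),(.475,.305,.12,-1.07)])"
```

```text
ang [-0.0014, 0.0003, 0.2113] tr [33.24, -29.87, -0.05]
ang [-0.0014, 0.0004, 0.4045] tr [42.62, -47.64, -0.02]
ang [-0.0014, 0.0004, 0.4045] tr [55.49, -75.34, 0.02]
ang [-0.0014, 0.0004, 0.4045] tr [55.49, -75.33, 8.02]
now [ 0.2444 -0.6018  0.1991] [ 9.265e-01  3.763e-01 -1.000e-04] 0.1 [ 1.09  0.33  0.04  1.47 -0.01  1.34 -0.06] [-1.01  0.32 -0.47] 0.08531095438249528
```

>>> jog_arm(angular=[[0, 0, 0.21], [0, 0, 0.21], [0, 0, 0.21], [0, 0, 0.21], [0, 0, 0.21], [0, 0, 0.21], [0, 0, 0.21], [0, 0, 0.21], [0, 0, 0.404], [0, 0, 0.404]], translation=[[33.2, -29.9, 0], [33.2, -29.9, 0], [33.2, -29.9, 0], [33.2, -29.9, 0], [33.2, -29.9, 0], [33.2, -29.9, 0], [33.2, -29.9, 0], [33.2, -29.9, 0], [42.6, -47.6, 0], [42.6, -47.6, 0]], gripper=[5, 5, 5, 5, 5, 5, 5, 5, 5, 5])

```text
time: 1.35
tool_pos: [0.4518, -0.0821, 0.1997]
orientation: [3.141, -0.038, -0.0]
wrist_force: [1.7, 0.8, 0.5]
finger_gap: 0.05
```

```bash
python3 -c "
from mv import *
plan([(.46,0,.2,-1.07),(.475,.305,.2,-1.07),(.475,.305,.1,-1.07)])"
```

```text
ang [0.0, 0.0003, -0.0054] tr [0.62, -8.23, -0.03]
ang [0.0, 0.0003, -0.0054] tr [1.39, -38.76, -0.03]
ang [0.0, 0.0003, -0.0054] tr [1.39, -38.76, 9.97]
now [ 0.4518 -0.0821  0.1997] [ 9.997e-01 -2.410e-02 -3.000e-04] 1.35 [ 0.5  -0.04 -0.4   1.89 -0.02  1.29 -1.49] [1.73 0.83 0.46] 0.05001518860137547
```

>>> jog_arm(angular=[[0, 0, -0.005], [0, 0, -0.005], [0, 0, -0.005], [0, 0, -0.005], [0, 0, -0.005], [0, 0, -0.005], [0, 0, -0.005], [0, 0, -0.005], [0, 0, -0.005], [0, 0, -0.005]], translation=[[1.4, -38.8, 0], [1.4, -38.8, 0], [1.4, -38.8, 0], [1.4, -38.8, 0], [1.4, -38.8, 0], [1.4, -38.8, 0], [1.4, -38.8, 8], [1.4, -38.8, 10], [1.4, -38.8, 10], [1.4, -38.8, 10]], gripper=[5, 5, 5, 5, 5, 5, 5, 5, 5, 5])

```text
time: 2.6
tool_pos: [0.4741, 0.3053, 0.1014]
orientation: [-3.141, 0.022, -0.002]
wrist_force: [0.3, -0.5, 0.2]
finger_gap: 0.0502
```

```bash
python3 -c "
from mv import *
grab('wrist','w1');grab('scene','s1')
plan([(.475,.305,.06,-1.07),(.475,.305,.046,-1.07)])"
```

```text
ang [-0.0012, -0.0028, 0.0045] tr [0.04, 0.07, 4.21]
ang [-0.0012, -0.0028, 0.0045] tr [0.04, 0.07, 5.61]
now [0.4745 0.3056 0.1021] [ 0.9999 -0.0142  0.0028] 2.7 [-0.01  0.32 -0.76  1.77  0.24  1.14 -2.43] [-0.37  0.19  0.44] 0.04984433875511768
```

View pics/w1.png

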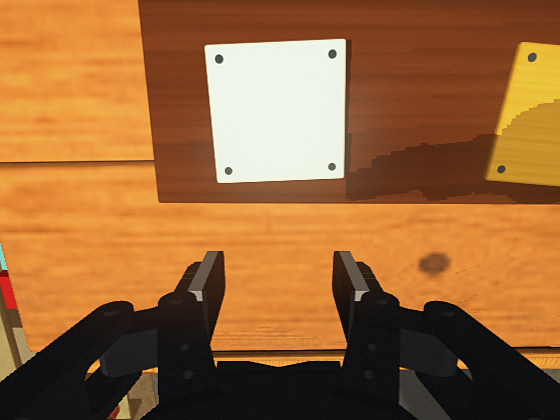

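View pics/s1.png

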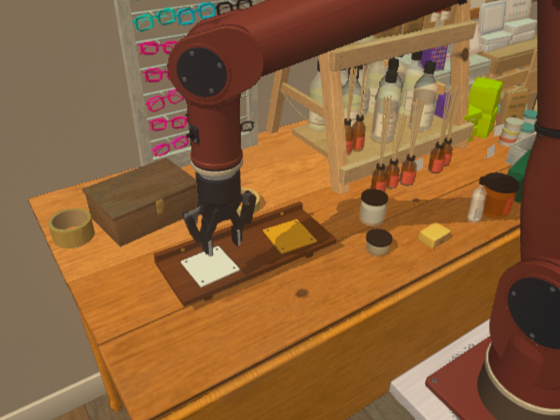

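The wrist view shows the white plate's corners at about (205,44), (346,39), (345,178) and (217,182). The ledge's front edge is at row 202 and its left end runs along columns 138 to 158. The fingers are below the plate in the view, about 5 cm apart.

```bash
python3 -c "
from mv import *
d=dict(np.load('pics/w1.npz'))
print(ray(d,[(205,44),(346,39),(345,178),(217,183)],.046).round(4))
print(ray(d,[(138,0),(158,202),(345,203),(480,204)],.04).round(4))
"
```

```text
[[0.5843 0.3498 0.046 ]
 [0.5859 0.2611 0.046 ]
 [0.4971 0.258  0.046 ]
 [0.4948 0.3481 0.046 ]]
[[0.6109 0.3909 0.04  ]
 [0.4798 0.3936 0.04  ]
 [0.4772 0.256  0.04  ]
 [0.475  0.1565 0.04  ]]
```

>>> jog_arm(angular=[[0, 0, 0.005], [0, -0.003, 0.005], [0, -0.003, 0.005], [0, -0.003, 0.005], [0, -0.003, 0.005], [0, -0.003, 0.005]], translation=[[0.5, 0.0, 3], [0.5, 0.0, 4.5], [0.5, 0.0, 5.2], [0.5, 0.0, 5.5], [0.5, 0.0, 5.7], [0.5, 0.0, 5.7]], gripper=[5, 5, 5, 5, 5, 5])

```text
time: 3.45
tool_pos: [0.4782, 0.3055, 0.0433]
orientation: [-3.141, 0.028, 0.004]
wrist_force: [0.7, 0.3, -0.2]
finger_gap: 0.0498
```

```bash
python3 -c "
from mv import *
grab('wrist','w2')
plan([(.48,.305,.043,-1.07)])"
```

```text
ang [-0.0002, 0.0026, 0.0005] tr [0.18, 0.05, 0.03]
now [0.4782 0.3055 0.0433] [ 0.9998 -0.0181 -0.0026] 3.5 [-0.04  0.4  -0.73  1.81  0.3   1.05 -2.47] [0.31 0.5  0.31] 0.04976168206205488
```

View pics/w2.png

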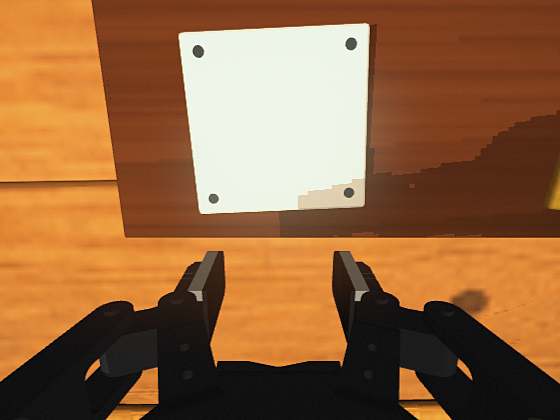

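```bash
python3 -c "
from mv import *
d=dict(np.load('pics/w2.npz'))
for z in(.043,.048,.053): print(ray(d,[(213,251),(345,251),(215,237)],z).round(4))
print(d['depth'][252:300:6,[212,214,216,345,350]].round(4)); 
R,_=cv2.Rodrigues(d['rvec']);print((-R.T@d['tvec'].reshape(3)).round(4), R[2].round(3))
"
```

```text
[[0.4716 0.3426 0.043 ]
 [0.4703 0.2675 0.043 ]
 [0.4801 0.3409 0.043 ]]
[[0.4739 0.3415 0.048 ]
 [0.4726 0.2685 0.048 ]
 [0.4821 0.3398 0.048 ]]
[[0.4761 0.3404 0.053 ]
 [0.4748 0.2696 0.053 ]
 [0.4841 0.3388 0.053 ]]
[[0.1468 0.1447 0.1463 0.1452 0.1462]
 [0.1402 0.1401 0.1389 0.1394 0.1393]
 [0.1341 0.134  0.1337 0.1352 0.1346]
 [0.1292 0.1294 0.1331 0.1293 0.1293]
 [0.125  0.1286 0.1339 0.1247 0.1248]
 [0.1256 0.1288 0.1326 0.1247 0.1203]
 [0.1249 0.1288 0.1339 0.1242 0.1167]
 [0.1258 0.1295 0.1341 0.1255 0.1163]]
[0.5497 0.3041 0.2171] [-0.285  0.005 -0.959]
```

```bash
python3 -c "
from mv import *
d=dict(np.load('pics/w2.npz'))
R,_=cv2.Rodrigues(d['rvec']);t=d['tvec'].reshape(3)
for u,v in((212,252),(216,254),(345,252),(200,258),(222,258),(222,270),(200,295),(345,300),(360,260),(214,244),(345,245)):
  Z=d['depth'][v,u];P=np.array([(u-d['cx'])/d['fx']*Z,(v-d['cy'])/d['fy']*Z,Z]);print(u,v,((P-t)@R).round(4))
"
```

```text
212 252 [0.4887 0.3344 0.0822]
216 254 [0.4885 0.3324 0.084 ]
345 252 [0.4884 0.276  0.0837]
200 258 [0.4475 0.3616 0.001 ]
222 258 [0.4858 0.3302 0.0822]
222 270 [0.4809 0.3302 0.0842]
200 295 [0.4878 0.3322 0.1158]
345 300 [0.4795 0.2802 0.1072]
360 260 [0.4435 0.2475 0.    ]
214 244 [4.578e-01 3.510e-01 3.000e-04]
345 245 [0.4555 0.2587 0.0005]
```

```bash
python3 -c "
from mv import *
from led import proj
d=grab('scene','s2')
print(proj(d,[(.478,.3055,z) for z in(.043,.062,.08,.1)]+[(.489,.330,.043),(.489,.33,.082)]).round(1))
im=cv2.resize(d['img'][150:310,140:340],None,fx=4,fy=3.75,interpolation=cv2.INTER_CUBIC);cv2.imwrite('pics/s2c.png',im[:,:,::-1])
"
```

```text
[[224.1 284.2]
 [223.6 277.1]
 [223.2 270.3]
 [222.6 262.5]
 [210.5 285.6]
 [209.1 270.9]]
```

View pics/s2c.png

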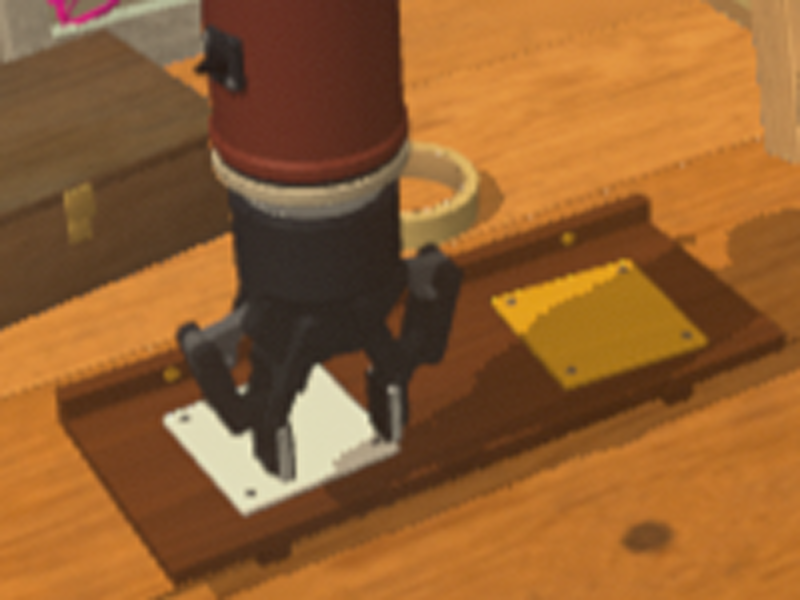

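The scene view shows the fingertips at about (211,277) and (237,267). They are 2 to 3 cm above where the TCP would put them, so they stand back at this opening. I'll lower in small steps until they touch the bare front strip.

>>> jog_arm(angular=[[0, 0.0026, 0], [0, 0.0026, 0], [0, 0.0026, 0], [0, 0.0026, 0]], translation=[[0.1, 0, 0.3], [0.2, 0, 0.6], [0.2, 0, 0.8], [0.2, 0, 0.8]], gripper=[5, 5, 5, 5])

```text
time: 4.05
tool_pos: [0.4799, 0.3052, 0.0347]
orientation: [3.141, -0.029, -0.001]
wrist_force: [-0.4, -0.3, 0.4]
finger_gap: 0.0501
```

```bash
python3 -c "
from mv import *
d=grab('wrist','w3')
plan([(.48,.305,.043,-1.07)])
R,_=cv2.Rodrigues(d['rvec']);t=d['tvec'].reshape(3)
for u,v in((212,252),(216,254),(345,252),(222,258),(222,270),(345,300)):
  Z=d['depth'][v,u];P=np.array([(u-d['cx'])/d['fx']*Z,(v-d['cy'])/d['fy']*Z,Z]);print(u,v,((P-t)@R).round(4))
d=grab('scene','s3')
im=cv2.resize(d['img'][150:310,140:340],None,fx=4,fy=3.75,interpolation=cv2.INTER_CUBIC);cv2.imwrite('pics/s3c.png',im[:,:,::-1])
"
```

```text
ang [0.0001, 0.0007, 0.0005] tr [0.0, 0.03, -0.82]
now [0.48   0.3053 0.0348] [ 9.998e-01 -1.820e-02 -7.000e-04] 4.1 [-0.04  0.41 -0.72  1.82  0.31  1.03 -2.48] [-0.41 -0.28  0.18] 0.04996335479902829
212 252 [0.491  0.3338 0.0751]
216 254 [0.4903 0.332  0.0757]
345 252 [0.4902 0.2759 0.0757]
222 258 [0.4884 0.3295 0.0757]
222 270 [0.4826 0.3299 0.0757]
345 300 [0.4812 0.28   0.0987]
```

View pics/s3c.png

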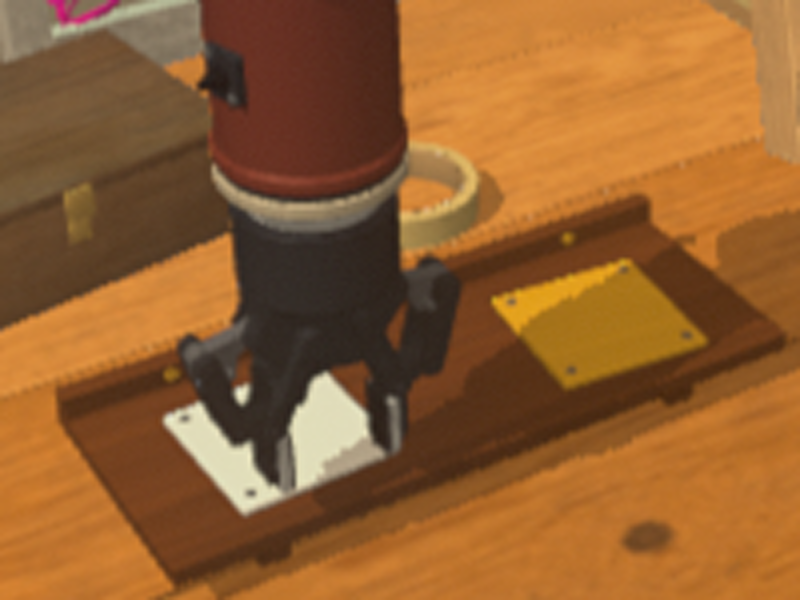

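View pics/w3.png

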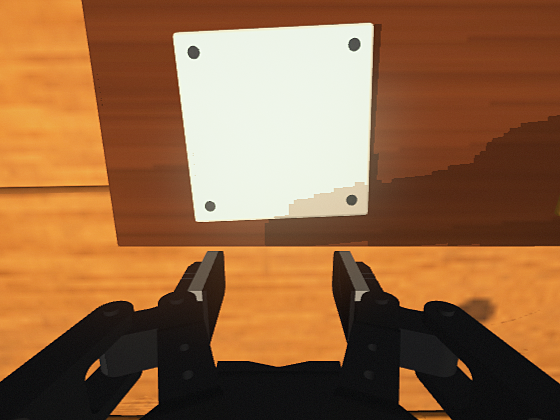

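Both cameras put the tips at about z = 0.076 while the TCP reads 0.035. There is no contact force yet, so I'll keep lowering carefully and watch the force.

>>> jog_arm(angular=[[0, 0, 0], [0, 0, 0], [0, 0, 0], [0, 0, 0]], translation=[[0, 0, 0.3], [0, 0, 0.6], [0, 0, 0.6], [0, 0, 0.6]], gripper=[5, 5, 5, 5])

```text
time: 4.65
tool_pos: [0.48, 0.3053, 0.0289]
orientation: [-3.141, 0.028, 0.001]
wrist_force: [0.2, -0.4, 0.0]
finger_gap: 0.0502
```

```bash
python3 -c "
from mv import *
d=grab('wrist','w4')
plan([(.48,.305,.03,-1.07)])
R,_=cv2.Rodrigues(d['rvec']);t=d['tvec'].reshape(3)
for u,v in((212,252),(216,254),(216,262),(216,272),(345,252),(222,258),(345,300),(200,296),(180,296),(280,150),(280,380)):
  Z=d['depth'][v,u];P=np.array([(u-d['cx'])/d['fx']*Z,(v-d['cy'])/d['fy']*Z,Z]);print(u,v,((P-t)@R).round(4))
"
```

```text
ang [-0.0001, 0.0004, 0.0004] tr [-0.01, 0.04, -0.1]
now [0.4801 0.3054 0.029 ] [ 9.998e-01 -1.820e-02 -4.000e-04] 4.7 [-0.05  0.42 -0.72  1.82  0.32  1.02 -2.48] [ 0.37 -0.54  0.58] 0.04986776986812151
212 252 [0.4911 0.3339 0.0693]
216 254 [0.4909 0.3319 0.0709]
216 262 [0.4911 0.3304 0.0791]
216 272 [0.4882 0.33   0.0824]
345 252 [0.4896 0.2756 0.0683]
222 258 [0.4877 0.33   0.0682]
345 300 [0.4813 0.2801 0.093 ]
200 296 [0.4886 0.3323 0.1006]
180 296 [0.4939 0.3363 0.1091]
280 150 [0.5319 0.3034 0.0452]
280 380 [0.4909 0.3046 0.1407]
```

The fingertips' lower edge is at z ≈ 0.068 with the TCP at 0.029, a steady offset of about 39 mm. I'll go down further and touch slowly.

>>> jog_arm(angular=[[0, 0, 0], [0, 0, 0], [0, 0, 0], [0, 0, 0], [0, 0, 0]], translation=[[0, 0, 0.5], [0, 0, 1.0], [0, 0, 1.5], [0, 0, 1.8], [0, 0, 1.8]], gripper=[5, 5, 5, 5, 5])

```text
time: 5.32
tool_pos: [0.4799, 0.3053, 0.0107]
orientation: [3.141, -0.029, -0.001]
wrist_force: [-0.7, 0.6, 0.9]
finger_gap: 0.0501
```

```bash
python3 -c "
from mv import *
d=grab('wrist','w5')
plan([(.48,.305,.03,-1.07)])
R,_=cv2.Rodrigues(d['rvec']);t=d['tvec'].reshape(3)
for u,v in((212,252),(216,254),(216,262),(345,252),(222,258),(345,300),(280,150),(280,380)):
  Z=d['depth'][v,u];P=np.array([(u-d['cx'])/d['fx']*Z,(v-d['cy'])/d['fy']*Z,Z]);print(u,v,((P-t)@R).round(4))
d=grab('scene','s5')
im=cv2.resize(d['img'][150:310,140:340],None,fx=4,fy=3.75,interpolation=cv2.INTER_CUBIC);cv2.imwrite('pics/s5c.png',im[:,:,::-1])
"
```

```text
ang [-0.0, 0.0006, 0.0005] tr [0.0, 0.03, -1.91]
now [0.48   0.3053 0.0109] [ 9.998e-01 -1.810e-02 -6.000e-04] 5.375 [-0.06  0.44 -0.71  1.83  0.34  0.99 -2.5 ] [-0.51 -0.24  0.56] 0.0501611036437757
212 252 [0.4905 0.3341 0.05  ]
216 254 [0.4904 0.332  0.0519]
216 262 [0.4906 0.3304 0.0603]
345 252 [0.4897 0.2756 0.0505]
222 258 [0.4873 0.33   0.0495]
345 300 [0.481  0.2799 0.0745]
280 150 [0.534  0.3034 0.0454]
280 380 [0.491  0.3045 0.1227]
```

View pics/s5c.png

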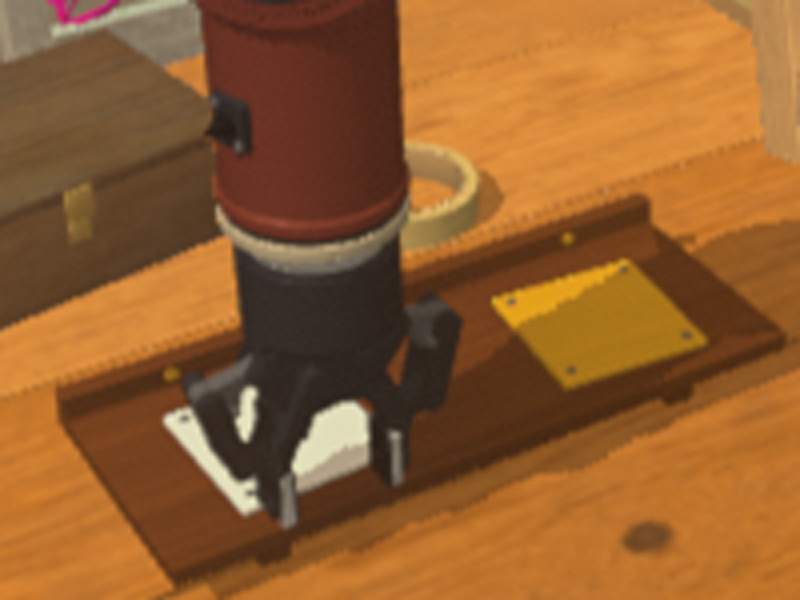

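View pics/w5.png

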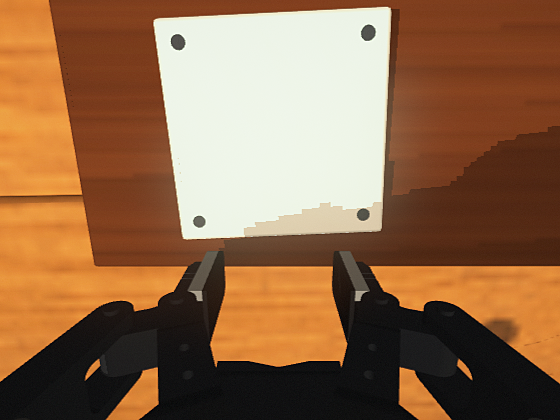

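>>> jog_arm(angular=[[0, 0, 0], [0, 0, 0], [0, 0, 0], [0, 0, 0]], translation=[[-0.1, 0, 0.3], [-0.1, 0, 0.5], [-0.1, 0, 0.6], [-0.1, 0, 0.6]], gripper=[5, 5, 5, 5])

```text
time: 5.92
tool_pos: [0.479, 0.3053, 0.0057]
orientation: [3.141, -0.029, -0.0]
wrist_force: [-3.8, -3.0, 10.5]
finger_gap: 0.0499
```

>>> jog_arm(angular=[[0, 0, 0], [0, 0, 0]], translation=[[0, 0, 0.1], [0, 0, 0.1]], gripper=[5, 5])

```text
time: 6.18
tool_pos: [0.479, 0.3054, 0.0056]
orientation: [3.141, -0.029, 0.0]
wrist_force: [-8.0, -5.2, 20.2]
finger_gap: 0.0502
```

>>> jog_arm(angular=[[0, 0, 0], [0, 0, 0]], translation=[[0, 0, 0.1], [0, 0, 0.1]], gripper=[5, 5])

```text
time: 6.42
tool_pos: [0.4791, 0.3054, 0.0055]
orientation: [3.14, -0.029, 0.001]
wrist_force: [-10.7, -8.8, 31.2]
finger_gap: 0.0501
```

Touchdown on the ledge is at TCP z ≈ 0.0058. I'll lift about 1.5 mm and push toward the rail.

>>> jog_arm(angular=[[0, 0, 0], [0, 0, 0], [0, 0, 0], [0, 0, 0], [0, 0, 0], [0, 0, 0], [0, 0, 0], [0, 0, 0], [0, 0, 0], [0, 0, 0]], translation=[[0, 0, -0.47], [0, 0, -0.47], [0.3, 0, -0.47], [0.6, 0, -0.47], [0.9, 0, -0.47], [1.2, 0, -0.47], [1.5, 0, -0.47], [1.8, 0, -0.47], [2.1, 0, -0.47], [2.1, 0, -0.47]], gripper=[5, 5, 5, 5, 5, 5, 5, 5, 5, 5])

```text
time: 7.68
tool_pos: [0.5004, 0.3049, 0.0077]
orientation: [-3.141, 0.029, 0.0]
wrist_force: [-1.2, -0.5, -0.2]
finger_gap: 0.0498
```

```bash
python3 -c "
from mv import *
d=grab('wrist','w6')
plan([(.514,.305,.0075,-1.07)])
"
```

```text
ang [-0.0002, 0.0002, 0.0003] tr [1.37, -0.03, 0.02]
now [0.5003 0.305  0.0077] [ 9.998e-01 -1.840e-02 -2.000e-04] 7.725 [-0.06  0.48 -0.7   1.8   0.36  1.   -2.48] [0.1  0.49 0.53] 0.04970918249374028
```

View pics/w6.png

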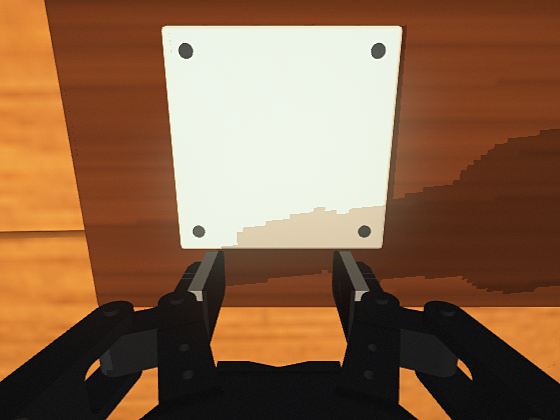

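The wrist view shows the plate squared up on both fingers, with its front edge at row 248. I'll push on to the rail.

>>> jog_arm(angular=[[0, 0, 0], [0, 0, 0], [0, 0, 0], [0, 0, 0], [0, 0, 0]], translation=[[0.3, 0, 0], [0.6, 0, 0], [0.9, 0, 0], [1.1, 0, 0], [1.1, 0, 0]], gripper=[5, 5, 5, 5, 5])

```text
time: 8.35
tool_pos: [0.5114, 0.3047, 0.0076]
orientation: [-3.141, 0.029, 0.0]
wrist_force: [0.3, -0.6, -0.2]
finger_gap: 0.0502
```

>>> jog_arm(angular=[[0, 0, 0], [0, 0, 0], [0, 0, 0]], translation=[[0.2, 0, 0], [0.3, 0, 0], [0.3, 0, 0]], gripper=[5, 5, 5])

```text
time: 8.72
tool_pos: [0.5122, 0.3048, 0.0074]
orientation: [3.14, -0.027, -0.005]
wrist_force: [-7.3, -0.7, 4.2]
finger_gap: 0.0498
```

>>> jog_arm(angular=[[0, 0, 0], [0, 0, 0]], translation=[[0.15, 0, 0], [0.15, 0, 0]], gripper=[5, 5])

```text
time: 8.98
tool_pos: [0.5123, 0.3048, 0.0073]
orientation: [3.14, -0.026, -0.008]
wrist_force: [-12.8, -1.2, 8.8]
finger_gap: 0.0504
```

```bash
python3 -c "
from mv import *
d=grab('wrist','w7');print(get_state()['ft_torque'])
d=grab('scene','s7');d=grab('top','t7')
d=dict(np.load('pics/s7.npz'));im=cv2.resize(d['img'][150:310,140:340],None,fx=4,fy=3.75,interpolation=cv2.INTER_CUBIC);cv2.imwrite('pics/s7c.png',im[:,:,::-1])
"
```

```text
[-0.49028306  2.68523606 -0.00316287]
```

View pics/w7.png

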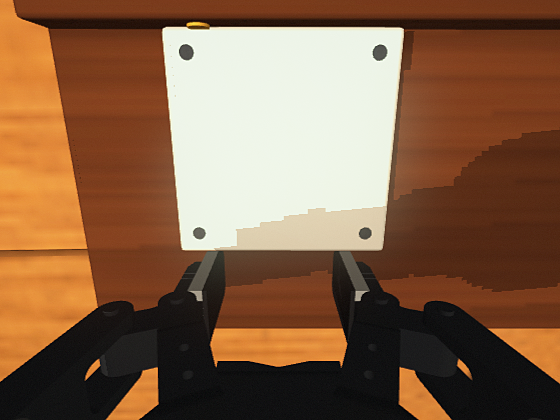

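View pics/s7c.png

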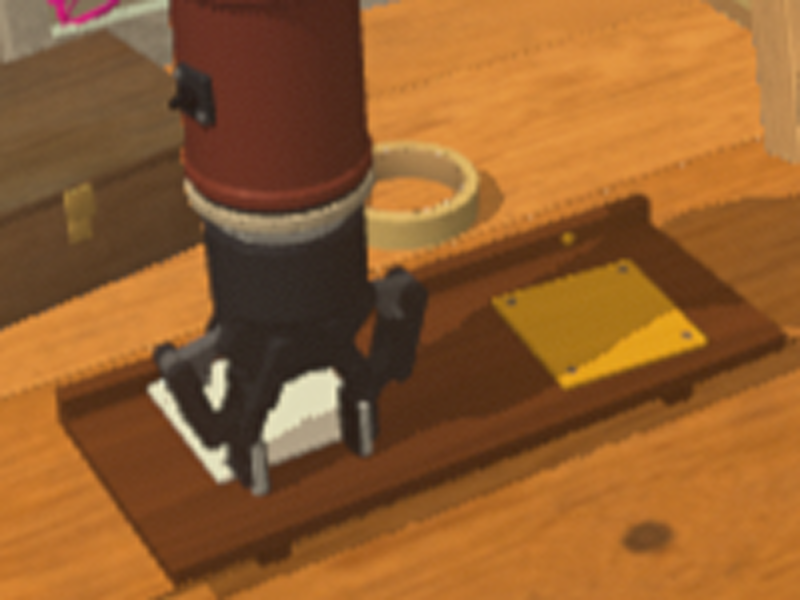

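The rear edge sits flush along the rail at row 28 across columns 163 to 404, with steady contact at about 13 N. Now I'll back off, lift, and turn the jaws across the ledge to push on the right edge.

>>> jog_arm(angular=[[0, 0, 0], [0, 0, 0], [0, 0, 0], [0, 0, 0], [0, 0, 0]], translation=[[-0.6, 0, 0], [-1.2, 0, 0], [-1.2, 0, -4], [-1.2, 0, -7], [-1.2, 0, -7]], gripper=[5, 5, 5, 5, 5])

```text
time: 9.75
tool_pos: [0.5052, 0.3059, 0.0803]
orientation: [-3.139, 0.029, -0.006]
wrist_force: [0.8, -0.2, 0.5]
finger_gap: 0.0497
```

```bash
python3 -c "
from mv import *
d=grab('wrist','w8')
plan([(.562,.225,.075,88.93),(.562,.225,.03,88.93)])
print([r for r in plate(d,'white',roi=(100,0,480,240))[:2]])
"
```

```text
ang [0.0009, -0.0021, -1.5707] tr [5.91, 7.9, 0.36]
ang [0.0009, -0.0021, -1.5707] tr [5.9, 7.91, 4.86]
now [0.5043 0.3051 0.0786] [ 0.9998 -0.0186  0.0019] 9.8 [-0.02  0.4  -0.73  1.73  0.29  1.12 -2.43] [ 0.1  -0.18 -0.79] 0.04988266340049164
[((567.284912109375, 301.9896240234375), (88.9603500366211, 87.86107635498047), 88.98612213134766), array([[522.6, 258.3],
       [610.4, 256.7],
       [612. , 345.7],
       [524.1, 347.2]], dtype=float32)]
```

View pics/w8.png

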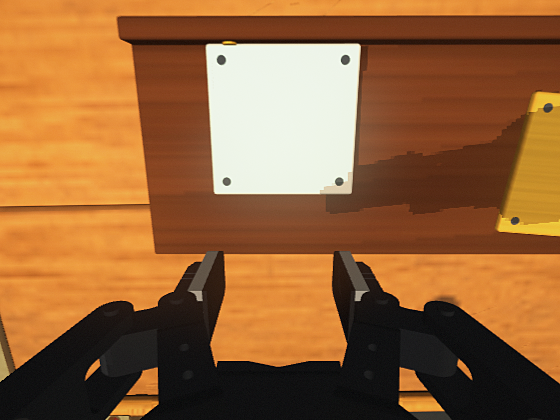

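The plate is flush to the rail with its top edge at row 43, yaw -1.0° (the ledge is at -1.07°), and its right edge at y ≈ 0.258.

>>> jog_arm(angular=[[0, 0, -0.17], [0, 0, -0.34], [0, 0, -0.51], [0, 0, -0.68], [0, 0, -0.85], [0, 0, -1.02], [0, 0, -1.19], [0, 0, -1.36], [0, 0, -1.53], [0, -0.002, -1.571]], translation=[[0.7, 1, 0], [1.4, 2, 0], [2.1, 3, 0], [2.8, 4, 0], [3.5, 5, 0], [4.2, 6, 0], [4.9, 7, 0], [5.6, 7.9, 0], [5.9, 7.9, 0], [5.9, 7.9, 0]], gripper=[5, 5, 5, 5, 5, 5, 5, 5, 5, 5])

```text
time: 11.05
tool_pos: [0.5607, 0.2243, 0.0764]
orientation: [-2.24, -2.201, 0.005]
wrist_force: [0.8, 0.5, 0.5]
finger_gap: 0.0502
```

```bash
python3 -c "
from mv import *
d=grab('wrist','w9')
plan([(.562,.228,.03,88.93),(.562,.228,.0075,88.93)])
"
```

```text
ang [-0.0033, 0.0013, 0.0016] tr [0.35, 0.15, 4.66]
ang [-0.0033, 0.0013, 0.0016] tr [0.35, 0.16, 6.91]
now [0.5606 0.2246 0.0766] [ 0.0171  0.9999 -0.0013] 11.1 [ 0.31  0.53 -1.    1.68  0.47  1.19 -0.82] [ 0.44  0.06 -0.25] 0.0500795350763222
```

View pics/w9.png

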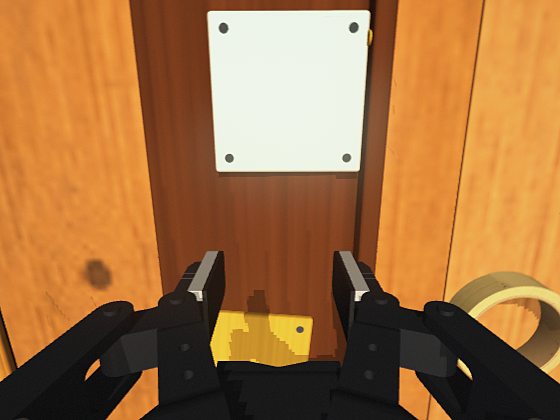

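The right finger is clear of the rail, and the plate's right edge (row 171) is ahead of the fingers. I'll descend.

>>> jog_arm(angular=[[-0.003, 0.001, 0.001], [-0.003, 0.001, 0.001], [-0.003, 0.001, 0.001], [-0.003, 0.001, 0.001], [-0.003, 0.001, 0.001]], translation=[[0.2, 0.1, 2.5], [0.3, 0.1, 4.5], [0.3, 0.1, 5.5], [0.3, 0.1, 5.9], [0.3, 0.1, 5.9]], gripper=[5, 5, 5, 5, 5])

```text
time: 11.72
tool_pos: [0.5621, 0.2279, 0.0188]
orientation: [2.242, 2.199, 0.001]
wrist_force: [-0.4, 0.2, -0.8]
finger_gap: 0.0496
```

```bash
python3 -c "
from mv import *
d=grab('wrist','w10')
plan([(.562,.2285,.0077,88.93),(.563,.3205,.0077,88.93)])
"
```

```text
ang [0.0019, -0.0, -0.0006] tr [0.05, -0.04, 1.14]
ang [0.0019, -0.0, -0.0006] tr [9.25, -0.12, 1.14]
now [0.5624 0.2279 0.0191] [0.0192 0.9998 0.    ] 11.775 [ 0.27  0.59 -0.95  1.73  0.54  1.1  -0.87] [ 0.44 -1.05  0.15] 0.04990251299430267
```

View pics/w10.png

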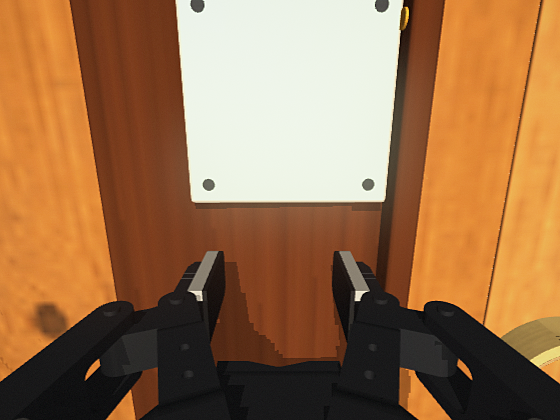

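>>> jog_arm(angular=[[0, 0, 0], [0, 0, 0], [0, 0, 0], [0, 0, 0], [0.001, 0, 0], [0.001, 0, 0], [0.001, 0, 0], [0.001, 0, 0]], translation=[[0, 0, 0.6], [0, 0, 1.0], [0, 0, 1.12], [0.5, 0, 1.12], [1.0, 0, 1.12], [1.4, 0, 1.12], [1.7, 0, 1.12], [1.7, 0, 1.12]], gripper=[5, 5, 5, 5, 5, 5, 5, 5])

```text
time: 12.78
tool_pos: [0.5624, 0.2451, 0.0075]
orientation: [2.242, 2.2, 0.0]
wrist_force: [0.3, -0.2, 0.2]
finger_gap: 0.0502
```

>>> jog_arm(angular=[[0, 0, 0], [0, 0, 0], [0, 0, 0], [0, 0, 0], [0, 0, 0], [0, 0, 0], [0, 0, 0]], translation=[[0.3, 0, 0], [0.6, 0, 0], [1.0, 0, 0], [1.4, 0, 0], [1.8, 0.05, 0], [2.0, 0.05, 0], [2.0, 0.05, 0]], gripper=[5, 5, 5, 5, 5, 5, 5])

```text
time: 13.65
tool_pos: [0.5633, 0.2651, 0.0074]
orientation: [2.242, 2.2, 0.001]
wrist_force: [-0.1, 0.4, 0.3]
finger_gap: 0.0503
```

```bash
python3 -c "
from mv import *
d=grab('wrist','w11')
plan([(.564,.3205,.0077,88.93)])
"
```

```text
ang [0.0006, -0.0003, -0.0001] tr [5.54, -0.05, -0.02]
now [0.5634 0.2651 0.0075] [1.880e-02 9.998e-01 3.000e-04] 13.7 [ 0.19  0.64 -0.93  1.7   0.56  1.1  -0.93] [-0.17 -0.19  0.47] 0.04973730100857282
```

View pics/w11.png

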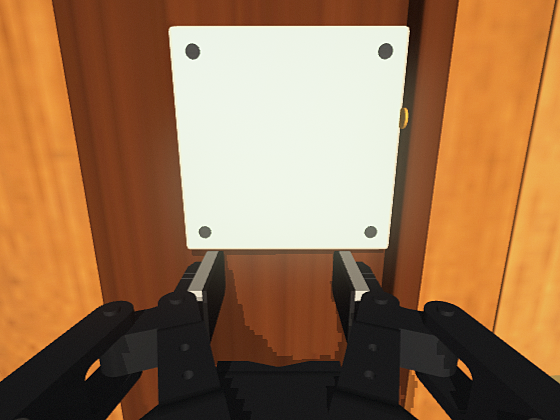

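The plate is moving with the fingers and its edge stays along the rail. I'll continue for 5 cm, then measure.

>>> jog_arm(angular=[[0, 0, 0], [0, 0, 0], [0, 0, 0], [0, 0, 0], [0, 0, 0], [0, 0, 0], [0, 0, 0], [0, 0, 0]], translation=[[0.3, 0, 0], [0.7, 0, 0], [1.1, 0.02, 0], [1.5, 0.02, 0], [1.9, 0.04, 0], [2.3, 0.04, 0], [2.5, 0.05, 0], [2.5, 0.05, 0]], gripper=[5, 5, 5, 5, 5, 5, 5, 5])

```text
time: 14.7
tool_pos: [0.5643, 0.2902, 0.0074]
orientation: [2.242, 2.201, 0.001]
wrist_force: [-0.7, -0.4, -0.1]
finger_gap: 0.0502
```

>>> jog_arm(angular=[[0, 0, 0], [0, 0, 0], [0, 0, 0], [0, 0, 0], [0, 0, 0], [0, 0, 0], [0, 0, 0], [0, 0, 0]], translation=[[0.3, 0, 0], [0.7, 0, 0], [1.1, 0.02, 0], [1.5, 0.02, 0], [1.9, 0.04, 0], [2.3, 0.04, 0], [2.5, 0.05, 0], [2.5, 0.05, 0]], gripper=[5, 5, 5, 5, 5, 5, 5, 5])

```text
time: 15.7
tool_pos: [0.5654, 0.3153, 0.0075]
orientation: [2.242, 2.2, 0.001]
wrist_force: [0.2, -0.4, -0.4]
finger_gap: 0.05
```

```bash
python3 -c "
from mv import *
d=grab('wrist','w12');print(plate(d,'white',roi=(100,0,480,260))[:2])
d=grab('scene','s12')
im=cv2.resize(d['img'][150:310,140:340],None,fx=4,fy=3.75,interpolation=cv2.INTER_CUBIC);cv2.imwrite('pics/s12c.png',im[:,:,::-1])
plan([(.565,.3215,.0077,88.93)])
"
```

```text
(((568.46044921875, 368.7491149902344), (93.41421508789062, 88.7871322631836), 88.94567108154297), array([[523.2, 322.9],
       [612. , 321.2],
       [613.7, 414.6],
       [524.9, 416.3]], dtype=float32))
ang [0.0009, -0.0006, -0.0004] tr [0.64, -0.07, -0.01]
now [0.5656 0.315  0.0076] [1.910e-02 9.998e-01 6.000e-04] 15.8 [ 0.09  0.68 -0.92  1.63  0.58  1.13 -1.  ] [-0.77  0.54 -0.41] 0.04994076107079274
```

View pics/w12.png

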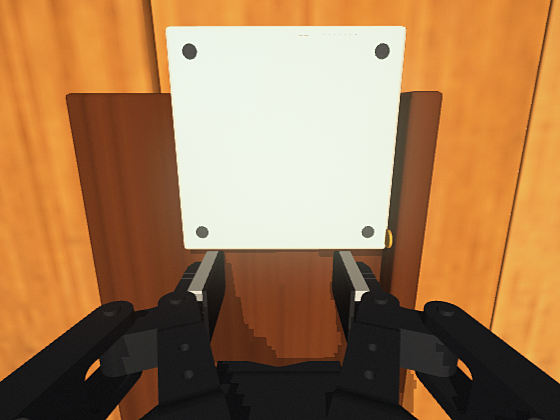

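View pics/s12c.png

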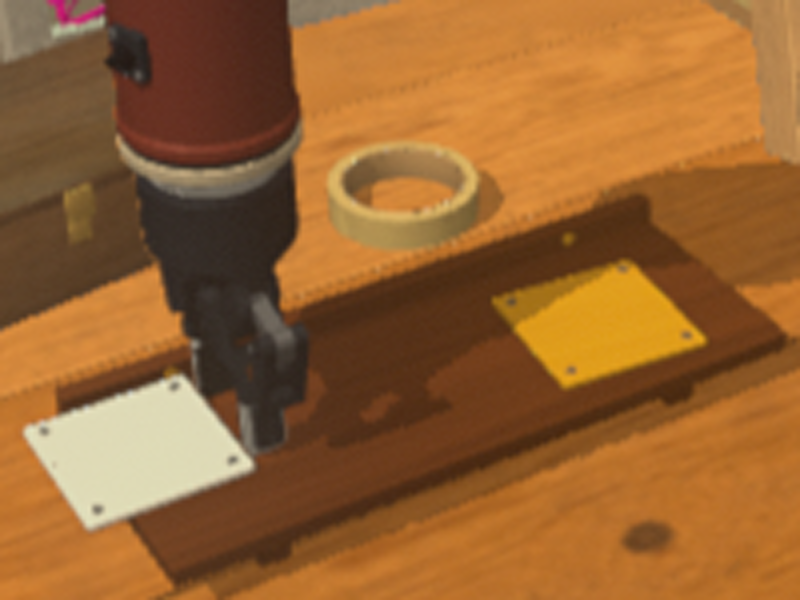

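The wrist view shows the plate's far edge at row 27 and the ledge end at row 93. I'll compute the overhang from both views.

```bash
python3 -c "
from mv import *
d=dict(np.load('pics/w12.npz'))
print(ray(d,[(167,27),(406,27),(388,248),(184,248)],.046).round(4)); print(ray(d,[(70,94),(150,94)],.04).round(4), ray(d,[(405,92),(440,92)],.056).round(4))
d=dict(np.load('pics/s12.npz'))
f=lambda c:[(x/4+140-.4,y/3.75+150-.4) for x,y in c]
print(ray(d,f([(25,432),(92,528),(255,465),(180,377)]),.046).round(4)); print(ray(d,f([(177,580),(137,520)]),.04).round(4))
print(plate(d,'white',roi=(140,200,250,305))[:2])
"
```

```text
[[0.5258 0.4159 0.046 ]
 [0.6135 0.4143 0.046 ]
 [0.6134 0.3265 0.046 ]
 [0.5235 0.3282 0.046 ]]
[[0.4822 0.3936 0.04  ]
 [0.5145 0.393  0.04  ]] [[0.6115 0.3913 0.056 ]
 [0.624  0.3911 0.056 ]]
[[0.6126 0.4143 0.046 ]
 [0.5246 0.415  0.046 ]
 [0.5249 0.3274 0.046 ]
 [0.6126 0.3278 0.046 ]]
[[0.4741 0.3943 0.04  ]
 [0.5243 0.3924 0.04  ]]
(((569.4559936523438, 371.18243408203125), (89.58756256103516, 92.8543472290039), 88.94135284423828), array([[522.2, 327.3],
       [615. , 325.5],
       [616.7, 415.1],
       [523.9, 416.8]], dtype=float32))
```

Overhang is now about 23.5 mm (estimates run from 22.5 to 24.5). I'll push 6.5 mm more.

>>> jog_arm(angular=[[0, 0, 0], [0, 0, 0], [0, 0, 0], [0, 0, 0]], translation=[[0.25, 0, 0], [0.5, 0, 0], [0.65, 0, 0], [0.65, 0, 0]], gripper=[5, 5, 5, 5])

```text
time: 16.3
tool_pos: [0.5654, 0.3216, 0.0075]
orientation: [2.242, 2.2, 0.001]
wrist_force: [1.0, -0.2, -0.5]
finger_gap: 0.0498
```

>>> jog_arm(angular=[[0, 0, 0], [0, 0, 0], [0, 0, 0], [0, 0, 0], [0, 0, 0], [0, 0, 0]], translation=[[-0.5, 0, 0], [-1.2, 0, 0], [-1.2, 0, -4], [-1.2, 0, -8], [-1.2, 0, -8], [-1.2, 0, -8]], gripper=[5, 5, 5, 5, 5, 5])

```text
time: 17.05
tool_pos: [0.5652, 0.3084, 0.087]
orientation: [2.243, 2.199, -0.001]
wrist_force: [0.6, 1.0, -0.2]
finger_gap: 0.0499
```

```bash
python3 -c "
from mv import *
d=grab('wrist','w13');print(plate(d,'white',roi=(100,0,480,240))[:2])
d=grab('scene','s13');print(plate(d,'white',roi=(130,200,250,305))[:2])
plan([(.5,.25,.2,0)])
im=cv2.resize(d['img'][150:310,130:330],None,fx=4,fy=3.75,interpolation=cv2.INTER_CUBIC);cv2.imwrite('pics/s13c.png',im[:,:,::-1])
"
```

```text
(((568.2406616210938, 377.34051513671875), (87.7161636352539, 89.12738800048828), 88.89099884033203), array([[522.8, 334.4],
       [611.9, 332.6],
       [613.6, 420.3],
       [524.5, 422.1]], dtype=float32))
(((569.3025512695312, 377.4080505371094), (89.54607391357422, 92.96665954589844), 88.70758056640625), array([[521.8, 333.7],
       [614.8, 331.6],
       [616.8, 421.1],
       [523.8, 423.2]], dtype=float32))
ang [0.0001, 0.0019, 1.5514] tr [-5.97, -6.37, -11.37]
now [0.5647 0.3083 0.0862] [ 0.0194  0.9998 -0.0013] 17.15 [ 0.13  0.59 -0.97  1.58  0.51  1.25 -0.94] [-0.86 -0.67 -0.29] 0.05019942118473965
```

View pics/w13.png

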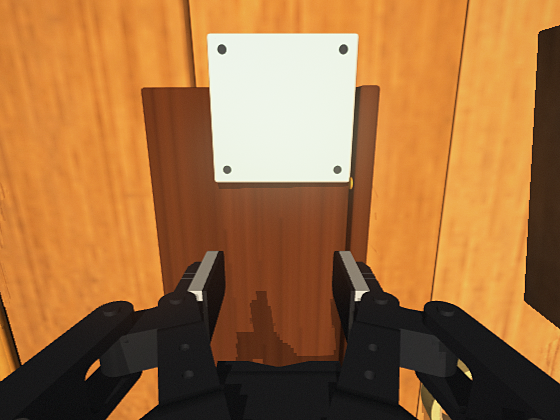

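View pics/s13c.png

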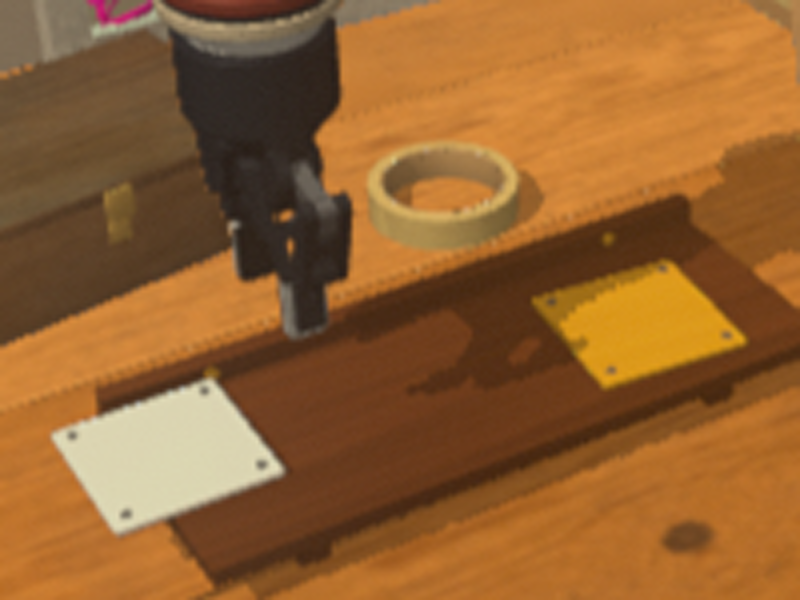

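The plate centre is at y ≈ 0.377 (target 0.3776). I'll check the gap to the rail more closely in the wrist image.

```bash
python3 -c "
from mv import *
for n,rows in(('w13',(95,110,130,150,170)),):
  d=dict(np.load(f'pics/{n}.npz'));g=d['img'].astype(int)
  for v in rows: print(v,[tuple(g[v,u]) for u in range(349,364)])
d=dict(np.load('pics/w13.npz'));im=cv2.resize(d['img'][70:200,300:400],None,fx=5,fy=4.5,interpolation=cv2.INTER_CUBIC);cv2.imwrite('pics/w13c.png',im[:,:,::-1])
"
```

```text
95 [(np.int64(238), np.int64(244), np.int64(231)), (np.int64(238), np.int64(244), np.int64(231)), (np.int64(238), np.int64(244), np.int64(232)), (np.int64(239), np.int64(245), np.int64(232)), (np.int64(246), np.int64(247), np.int64(223)), (np.int64(235), np.int64(217), np.int64(182)), (np.int64(84), np.int64(66), np.int64(51)), (np.int64(61), np.int64(50), np.int64(35)), (np.int64(71), np.int64(58), np.int64(43)), (np.int64(71), np.int64(58), np.int64(43)), (np.int64(78), np.int64(60), np.int64(42)), (np.int64(111), np.int64(72), np.int64(46)), (np.int64(128), np.int64(77), np.int64(49)), (np.int64(133), np.int64(81), np.int64(52)), (np.int64(138), np.int64(84), np.int64(52))]
110 [(np.int64(238), np.int64(244), np.int64(230)), (np.int64(239), np.int64(245), np.int64(232)), (np.int64(238), np.int64(245), np.int64(232)), (np.int64(244), np.int64(247), np.int64(224)), (np.int64(237), np.int64(219), np.int64(183)), (np.int64(94), np.int64(80), np.int64(61)), (np.int64(67), np.int64(57), np.int64(41)), (np.int64(72), np.int64(63), np.int64(47)), (np.int64(72), np.int64(63), np.int64(46))
[... 1615 characters left out ...]
(85), np.int64(53))]
170 [(np.int64(243), np.int64(233), np.int64(197)), (np.int64(174), np.int64(154), np.int64(124)), (np.int64(57), np.int64(44), np.int64(30)), (np.int64(76), np.int64(60), np.int64(45)), (np.int64(77), np.int64(63), np.int64(46)), (np.int64(81), np.int64(62), np.int64(43)), (np.int64(107), np.int64(70), np.int64(46)), (np.int64(130), np.int64(80), np.int64(51)), (np.int64(130), np.int64(79), np.int64(49)), (np.int64(138), np.int64(86), np.int64(56)), (np.int64(137), np.int64(84), np.int64(52)), (np.int64(133), np.int64(81), np.int64(50)), (np.int64(138), np.int64(84), np.int64(52)), (np.int64(136), np.int64(81), np.int64(49)), (np.int64(138), np.int64(81), np.int64(49))]
```

View pics/w13c.png

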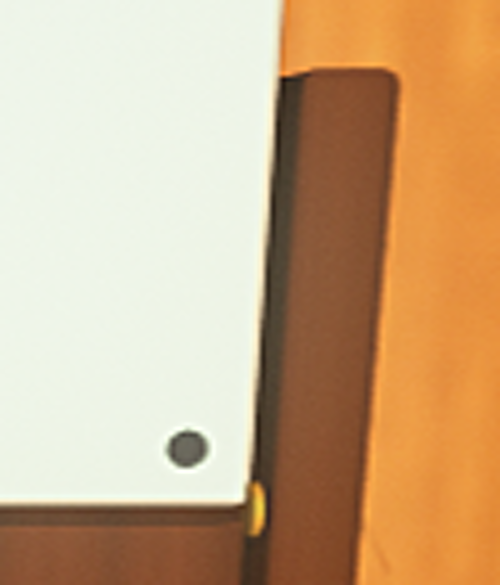

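```bash
python3 -c "
from mv import *
d=dict(np.load('pics/w13.npz'))
E=[(95,354.6,359.4),(110,353.5,358.7),(130,352.4,357.6),(150,351.2,356.3),(170,350,355.2)]
for v,a,b in E:
  A=ray(d,(a,v),.046)[0];B=ray(d,(b,v),.056)[0]; print(v,A.round(4),B.round(4),'gap mm',1000*(B[0]-A[0]+ -.0187*(B[1]-A[1])))
# seated reference, w8 (camera in other orientation): plate rear row & rail row at cols
d=dict(np.load('pics/w8.npz'))
for u in(250,290,330):
  c=d['img'][:70,u].astype(int).sum(1); print(u,c[32:50].tolist())
"
```

```text
95 [0.6129 0.3865 0.046 ] [0.6135 0.3861 0.056 ] gap mm 0.6283675695304314
110 [0.6126 0.3776 0.046 ] [0.6135 0.3777 0.056 ] gap mm 0.9049358726200174
130 [0.6125 0.3655 0.046 ] [0.6134 0.3661 0.056 ] gap mm 0.952579034609209
150 [0.6123 0.3529 0.046 ] [0.6132 0.3541 0.056 ] gap mm 0.943606067464982
170 [0.612 0.34  0.046] [0.6131 0.3418 0.056 ] gap mm 1.0588549790902768
250 [206, 210, 211, 211, 195, 180, 159, 118, 71, 49, 51, 263, 674, 706, 715, 716, 714, 717]
290 [198, 220, 209, 213, 194, 179, 163, 100, 74, 57, 51, 286, 680, 710, 716, 714, 716, 715]
330 [204, 204, 210, 205, 194, 183, 156, 105, 64, 66, 62, 290, 685, 711, 717, 715, 715, 713]
```

```bash
python3 -c "
from mv import *
d=dict(np.load('pics/w8.npz'))
for u in(250,290,330):
  A=ray(d,(u,43.0),.046)[0];B=ray(d,(u,38.3),.056)[0]; print(A.round(4),B.round(4),1000*(B[0]-A[0]-.0187*(B[1]-A[1])))
"
```

```text
[0.612 0.32  0.046] [0.6126 0.3191 0.056 ] 0.5865242251636864
[0.6116 0.2971 0.046 ] [0.6122 0.2974 0.056 ] 0.5858520615569296
[0.6112 0.2743 0.046 ] [0.6118 0.2758 0.056 ] 0.5851802074222339
```

The gap estimate reads about 0.9 mm, against 0.6 mm when the plate was surely seated, so the real gap is about 0.3 mm at most and the edge is parallel. I'll move clear and make a last check from above.

>>> jog_arm(angular=[[0, 0, 0], [0, 0, 0], [0, 0, 0], [0, 0, 0], [0, 0, 0], [0, 0, 0], [0, 0, 0], [0, 0, 0]], translation=[[0, 0, -5], [0, 0, -10], [-5, -3, -12], [-10, -6, -12], [-16, -9, -12], [-22, -11, -12], [-28, -11, -12], [-28, -11, -12]], gripper=[5, 5, 5, 5, 5, 5, 5, 5])

```text
time: 18.15
tool_pos: [0.4488, 0.0257, 0.2067]
orientation: [2.251, 2.19, -0.004]
wrist_force: [0.7, 0.7, -0.5]
finger_gap: 0.0497
```

```bash
python3 -c "
from mv import *
d=grab('top','t14')
print(plate(d,'white',roi=(130,190,215,270))[:2]);print(plate(d,'brass',roi=(215,190,300,270))[:2])
s=grab('scene','s14');print(plate(s,'white',roi=(130,200,250,305))[:2]);print(plate(s,'brass',roi=(240,200,340,305))[:2])
plan([(.5,.2,.2,0)])
im=cv2.resize(d['img'][150:300,110:310],None,fx=4,fy=4,interpolation=cv2.INTER_CUBIC);cv2.imwrite('pics/t14c.png',im[:,:,::-1])
"
```

```text
(((570.55419921875, 377.51605224609375), (89.46971893310547, 91.23406982421875), 88.96302795410156), array([[524.1, 333.6],
       [615.4, 332. ],
       [617. , 421.4],
       [525.8, 423.1]], dtype=float32))
(((538.2050170898438, 125.61813354492188), (60.023441314697266, 91.11839294433594), 84.91789245605469), array([[490.2,  99.8],
       [580.9,  91.7],
       [586.2, 151.5],
       [495.5, 159.5]], dtype=float32))
(((569.4077758789062, 377.4056701660156), (89.54607391357422, 92.7562026977539), 88.70758056640625), array([[522. , 333.7],
       [614.8, 331.6],
       [616.8, 421.1],
       [524.1, 423.2]], dtype=float32))
(((534.820068359375, 111.28304290771484), (92.28105926513672, 94.17061614990234), 84.21435546875), array([[483.3,  70.1],
       [577. ,  60.6],
       [586.3, 152.4],
       [492.6, 161.9]], dtype=float32))
ang [0.0001, 0.0006, 1.5488] tr [17.1, 4.68, 0.69]
now [0.4494 0.0301 0.207 ] [ 2.200e-02  9.998e-01 -4.000e-04] 18.25 [ 0.96 -0.07 -1.05  1.87 -0.06  1.3  -0.1 ] [-0.46  1.16 -0.27] 0.0495175661287937
```

View pics/t14c.png

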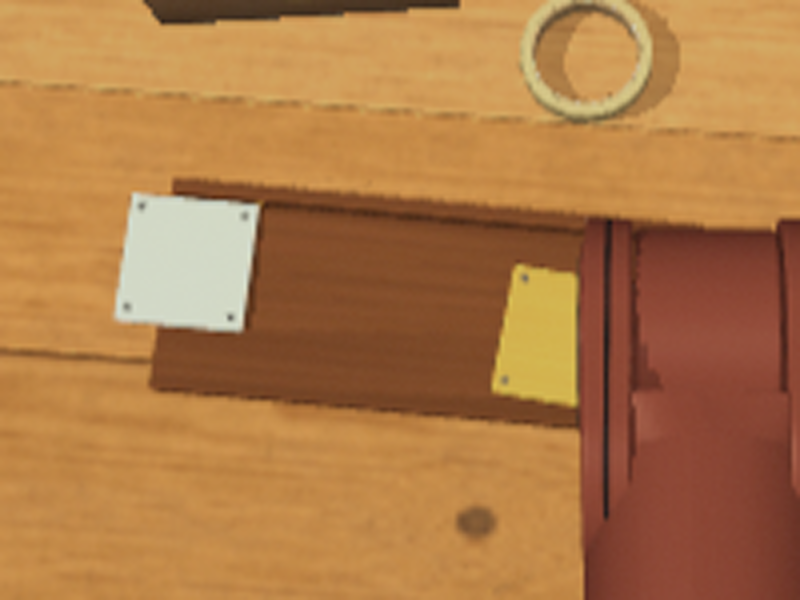

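View pics/s14.png

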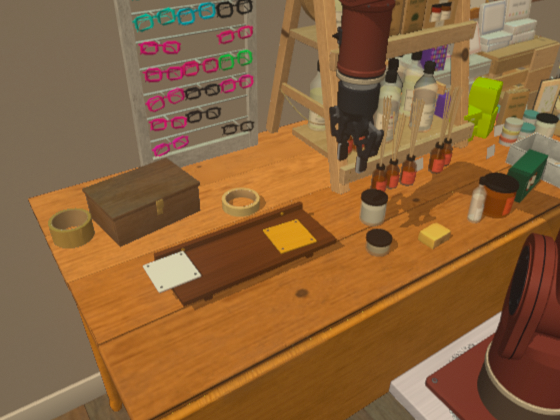

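The white plate is at (0.5705, 0.3775), parallel to the rail and lying flat. The scene view puts the brass plate and the other things where they were, and the arm is clear.

>>> jog_arm(angular=[[0, 0, 0], [0, 0, 0]], translation=[[0, 0, 0], [0, 0, 0]], gripper=[5, 5])

```text
time: 18.5
tool_pos: [0.4498, 0.033, 0.2073]
orientation: [-2.239, -2.203, -0.001]
wrist_force: [0.0, 0.1, -0.4]
finger_gap: 0.0501
```

```bash
python3 -c "
from station import arm,get_state
print(arm.hand_in(),get_state()['time'])"
```

```text
the job is handed in; nothing more can be done
the job is handed in; nothing more can be done
```

The job is done and handed in at about 18.5 s. I pushed the white plate straight back with both fingers until it seated on the rail at about 13 N. Then I turned the jaws, slid it along the rail from its right edge, and backed off and lifted clear.

**Last checks**
- **Overhang:** the plate is centred at about (0.570, 0.377), within 1 to 2 mm of the target, so about 30 mm sticks out past the left end.
- **Against the rail:** all three cameras show it parallel to the rail within about 0.3°. The last wrist view read a gap of 0.6 to 1.1 mm, against 0.6 mm when it was surely seated. It may stand a few tenths of a millimetre off the rail, and I did not push it again.
- **Other things:** the brass plate measures the same as before in the scene view. The arm hid part of it in the last top view, so that reading was not usable. The jar, carton, tape ring and candle look unmoved; I did not measure them.

**Forces and a disagreement**
- The highest wrist force I saw was about 34 N, when the fingertips touched down on the bare ledge to find its height.
- The fingertips stood about 35 to 39 mm above the reported TCP at the 5 cm opening. This did not match the description, so I set the pushing height by that touch.

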